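Set up a tack weld: bush home in the vee, blank range switch to the fourth click

TASK

Get this tack weld ready. Slide the small standing steel bush along the bench, keeping it upright, until it sits home in the angle-iron vee against both faces, and set the welding set's blank range switch: bring its lever right back anticlockwise to the low end stop, then count four clicks up (clockwise) and leave it there. Leave the other things on the bench where they lie.

Things in the scene. Friction and masses are not known exactly. Their poses are not given: they have to be found in the camera images.
- welder: Compact grey welding set on the bench, fixed: case 300 (x) by 200 (y) by 180 mm high. Origin: centre of its underside, z up; the front with two brass sockets looks along its -x. The range switch sits on its flat top, 50 mm from the centre towards the front, on a 94 mm square aluminium plate. A carrying handle, 140 mm long, crosses the top 115 mm behind the centre, its upper edge 230 mm above the bench.
- range_lever: Black one-armed lever of the range switch, unmarked, turning about a vertical axis. Origin: on that axis at the plate's face, 188 mm above the bench. The arm points along its own +x from the hub (radius 21 mm, 25 mm high) out to 68 mm from the axis; it is 14 mm wide and stands 11 to 31 mm above the plate, with free space all round. Yaw, the way the arm points, grows anticlockwise from above.
- lever_end (a point): Point in the middle of the lever's arm, 60 mm out from the axis, 209 mm above the bench. How it behaves: ten notches, 30 degrees (one click) apart. Leaving a notch takes about 0.25 N m (5 N pushed sideways 50 mm from the axis), fading to nothing halfway; there the lever snaps on by itself into the next notch.
- switch_axis (a point): Point on the lever's axis, on its top face, 219 mm above the bench. The low end stop is the anticlockwise end of the travel, at the first notch; the lever goes hard within 2 degrees past it. The lever was fitted to its spindle at no set angle, so where the stop lies differs from set to set, is not marked and must be felt. The lever starts at least two clicks above it.
- bush: Plain brown steel bush (short tube) standing loose on end on the bench: 38 mm outside diameter, 22 mm bore, 50 mm high, 0.26 to 0.42 kg. Origin: centre of its underside. A lower, wider bright collar near the vee (58 mm across, 26 mm high) is not wanted.
- vee: Upright angle-iron vee bolted to the bench, fixed: two vertical steel faces 60 mm long, 45 mm high, 8 mm thick, at 90 degrees. Origin: where the inner faces meet, at bench height. It opens along its own -x, one face 45 degrees to each side; its foot plate lies behind, at +x. Inside it the bush slides on the bare bench. With the bush home its centre is 27 mm from the origin along -x.
There are look-alikes about, which are no part of the job. There is more than one size of the bush; the job needs the middle-sized.

How it is judged:
By the outcome, as a careful person would: the job done as asked, in the order asked, and still so for the second after the job is handed in, with the robot touching nothing.
It also fails if it takes over 72 s, if anything falls off the work surface, if the arm or the gripper's body presses on something with over 40 N, if the wrist force passes 120 N, or if a joint passes its speed limit or range.

ROBOT

A 7-joint arm with a two-finger parallel gripper is mounted at the origin on the work surface. World frame = base frame: x ahead of the robot, y to its left, z up, the work surface at z = 0. Lengths are in m, angles in degrees, forces in N, time in s.
With the tool pointing down it reaches from about 0.425 to 0.875 m from the base axis. Payload 9.9 kg.
Tool frame: the origin (TCP) lies at the centre of the arm's flange, where the gripper is bolted on; the fingertips stand r.finger_overhang ahead of it and the grasp point (between the pads) lies 155 mm ahead of it (r.finger_overhang is the distance from the TCP to the fingertips, in m); z points along the fingers, x is the direction in which the jaws open and shut, and the axes are right-handed (so a half turn about z gives the same grasp; the last joint's range is limited). The gripper opens to 85 mm and grips with 20 to 120 N. Pads are 22 mm wide; open, the fingers measure 114 mm over their backs; the gripper's body (76 mm by 85 mm) begins 54 mm behind the grasp point. The pads swing forward as they close: fully open they stand 13 mm farther back than shut.
Start: joints at [-68.457, 32.985, 1.427, 82.34, -0.859, 64.687, -3.237], TCP at [0.3, 0.605, 0.405] pointing down, gripper open.
Joint ranges: [-157.87, 157.87], [-19.46, 123.44], [-87.15, 90], [11.01, 140.99], [-62.26, 242.26], [9.8, 113.94], [-161.44, 161.44]. Speed limits (degrees/s): [127.2, 127.2, 172.46, 172.46, 180, 180, 180].

INTERFACE

Orientations are given as a 3x3 rotation matrix whose columns are the frame's x, y, z axes.
In Python, from rig import r gives the robot as it stands. The module is installed in compiled form; this text tells all that it offers.
- The arm moves only by the tool step_arm, never from a script. Its argument "increments" is a list of rows, each a list of 7 numbers: the shift along the tool's x, y, z in mm, then the turn, a rotation vector about the tool's x, y, z in degrees, then the closure, from 0 (fully open) to 1 (shut). In form: [[tx, ty, tz, ax, ay, az, claw], ...]. A call has exactly 8 rows; each row shifts and turns the pose as measured when the row begins, along the tool's axes as they then stand; what a row does not reach is not made up. A row lasts 1/8 s, in which the tool goes at most 62.5 mm and 10.7 degrees, less where a joint would pass 70% of its speed; a pose out of reach is approached as far as the arm can. A call is refused whole if a number of a shift passes 62.5 or a number of a turn 10.7, either way. A call with a gripper value outside its range is refused whole. The fingers move at their own pace and stop on an object; "force" is the grip in N (left out, the last holds). Time passes only in rows, so rows that do not move let the fingers close, or fill a call up. It gives the time, the measured TCP pose, the force and the opening at its end, in the units of the state.
- r.get_state(): the state, without advancing time (a new reading comes with each control period).
- r.read_camera(name): name is "scene" or "side" or "wrist"; returns the picture (420x560x3 uint8, red, green, blue); there is no depth.
- r.get_calibration(name): a dict with "intrinsics" (3x3 intrinsics, pixels), "R" (3x3) and "t" (3): a world point X has camera coordinates R X + t; the wrist camera has in their place "mount" (4x4, takes a point from camera to tool coordinates, whose origin is the TCP and whose axes are the tool frame's). Camera axes: x right, y down, z forward; pixel columns grow to the right and rows downward; lengths in m; the calibration is good to about 2 mm. A picture is of the moment at which its call begins: read the wrist's pose just before it. get_calibration takes no time and is no camera call.
- r.sign_off(): hands the job in, once; it reports no verdict.
The state is a dict: "time_s": time; "joint_positions": joint angles; "dq": joint speeds; "joint_efforts": joint torques, N m; "tcp_pos": TCP position; "eef_rot": TCP orientation; "ft_force": force on the tool from outside, world axes, zero at the start; "ft_torque": the same for the moment, N m; "width": opening from 0.0 (shut) to 1.0 (fully open).
Only numpy, scipy, OpenCV 4.12 (cv2) and the standard library are available. Lean on these libraries where they do the work, as an engineer would, in place of code of your own. Each camera call takes 0.05 s, during which the arm holds its last target. There are 200 camera calls.

## Working session

There is one attempt and no reset: what is moved stays moved. The work goes in short steps, Python scripts to look and compute and a tool call to move; the robot and the scene stay as the last step left them, time stands still between calls to the robot, and variables do not carry over. Pictures are saved under pics/ and viewed, about 8 in all and at most 12, crops included, and the job is handed in when it is done.

Besides the shell and the picture viewer there is one more tool, called after "Call:" as name([rows], argument=value, ...), one row to a line, values as JSON. step_arm: Moves the arm, as the interface text tells. Its arguments: {"type":"object","properties":{"increments":{"type":"array","items":{"type":"array","items":{"type":"number"}}},"force":{"type":"number"}},"required":["increments"]}

```bash
mkdir -p pics; python3 - <<'E'
from rig import r
import cv2,numpy as np
s=r.get_state();print(s['time_s'],s['tcp_pos'],np.round(s['eef_rot'],3).tolist(),s['width'],r.finger_overhang)
for n in("scene","side"):
    cv2.imwrite(f"pics/{n}0.png",r.read_camera(n)[:,:,::-1]);c=r.get_calibration(n);print(n,np.round(c['intrinsics'],1).tolist(),np.round(c['R'],3).tolist(),c['t'],'cam',-c['R'].T@c['t'])
print(np.round(r.get_calibration("wrist")['mount'],4).tolist(),r.get_calibration("wrist")['intrinsics'])
E
```

```text
0.0 [0.29942876 0.60476581 0.40384663] [[0.444, 0.896, -0.001], [0.896, -0.444, -0.002], [-0.002, 0.0, -1.0]] 0.999452824993153 0.1734
scene [[379.4, 0.0, 279.6], [0.0, 379.4, 210.6], [0.0, 0.0, 1.0]] [[-0.842, 0.54, 0.006], [0.452, 0.711, -0.539], [-0.295, -0.451, -0.842]] [ 0.42363196 -0.15574796  1.12212426] cam [0.75818721 0.38821701 0.85867573]
side [[387.8, 0.0, 288.8], [0.0, 387.8, 208.3], [0.0, 0.0, 1.0]] [[0.931, -0.365, 0.011], [-0.232, -0.615, -0.753], [0.281, 0.699, -0.658]] [-0.44717864  0.2166486   0.79446819] cam [ 0.24310859 -0.58503985  0.69044308]
[[1.0, -0.0003, -0.0003, -0.0], [0.0004, 0.9461, 0.3239, -0.0837], [0.0002, -0.3239, 0.9461, 0.0301], [0.0, 0.0, 0.0, 1.0]] [[333.85638625   0.         274.67139715]
 [  0.         333.85638625 210.30627601]
 [  0.           0.           1.        ]]
```

View pics/scene0.png

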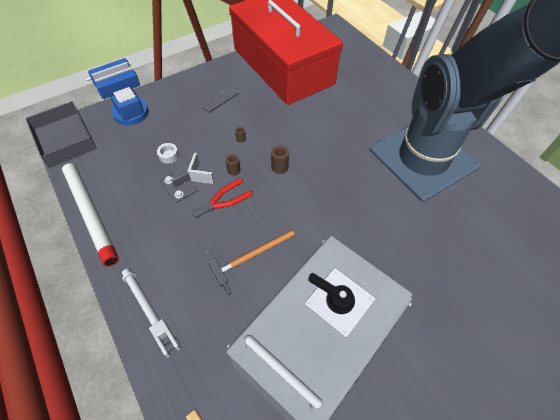

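View pics/side0.png

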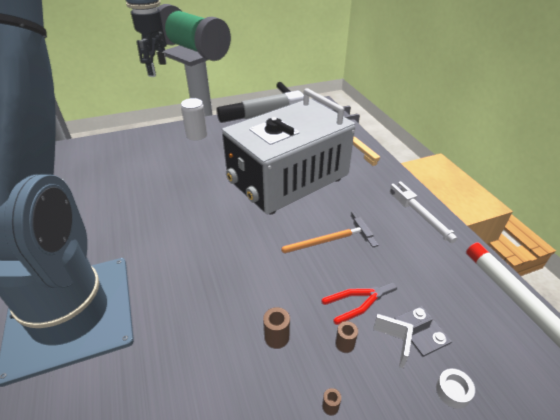

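The middle bush is at scene (233,164) and side (347,336), the vee corner is near scene (190,178), and the lever hub is at scene (341,298) with its arm towards (312,278). I'll enlarge these for measurement.

```bash
python3 - <<'E'
import cv2,numpy as np
a=cv2.imread("pics/scene0.png")[120:225,150:300];b=cv2.imread("pics/side0.png")[290:395,315:465]
v=np.vstack([cv2.resize(a,None,fx=2.8*1,fy=2.8,interpolation=cv2.INTER_CUBIC),cv2.resize(b,None,fx=2.8,fy=2.8,interpolation=cv2.INTER_CUBIC)])
c=cv2.imread("pics/scene0.png")[255:345,295:385];d=cv2.imread("pics/side0.png")[105:150,240:310]
w=np.vstack([cv2.resize(c,(360,360),interpolation=cv2.INTER_CUBIC),cv2.resize(d,(360,231),interpolation=cv2.INTER_CUBIC)])
w=w[:588];w=np.vstack([w,np.zeros((max(0,v.shape[0]-w.shape[0]),360,3),np.uint8)])
print(v.shape,w.shape)
cv2.imwrite("pics/crop1.png",np.hstack([v,w[:v.shape[0]]]))
E
```

```text
(588, 420, 3) (588, 360, 3)
```

View pics/crop1.png

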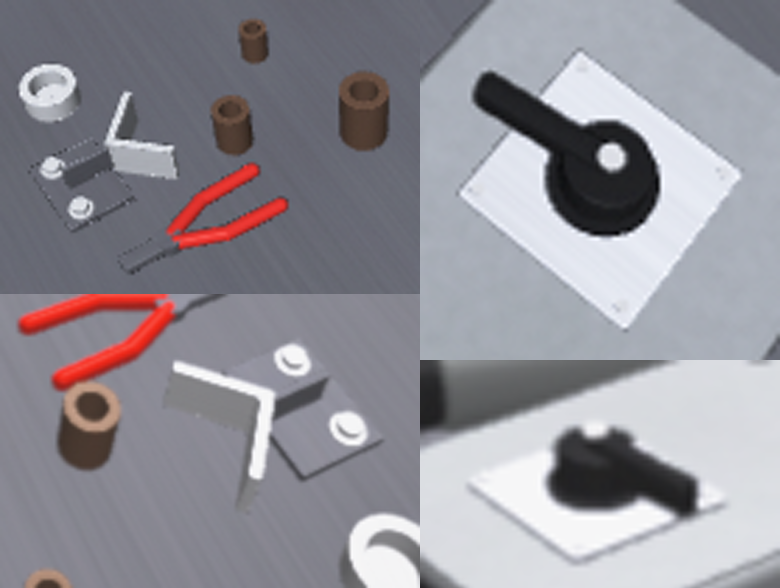

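```bash
cat > h.py <<'E'
from rig import r
import numpy as np
def cam(n,st=None):
    c=r.get_calibration(n);K=c['intrinsics']
    if n=='wrist':
        T=np.eye(4);T[:3,:3]=st['eef_rot'];T[:3,3]=st['tcp_pos'];M=T@c['mount'];return K,M[:3,:3].T,-M[:3,:3].T@M[:3,3]
    return K,c['R'],c['t']
def ray(cm,u,v,z):
    K,R,t=cm;o=-R.T@t;d=R.T@np.linalg.solve(K,[u,v,1]);return o+d*(z-o[2])/d[2]
def proj(cm,X):
    K,R,t=cm;p=K@(R@np.asarray(X)+t);return p[:2]/p[2]
E
python3 - <<'E'
from h import *
S,D=cam('scene'),cam('side')
s=lambda x,y,z:np.round(ray(S,150+x/2.8,120+y/2.8,z)[:2],4)
d=lambda x,y,z:np.round(ray(D,315+x/2.8,290+(y-294)/2.8,z)[:2],4)
print('bush',s(231,104,.05),d(92,405,.05))
print('vee corner in',s(119,138,.045),d(260,402,.045))
print('vee ends A',s(176,146,.045),d(176,374,.045));print('vee ends B',s(133,95,.045),d(250,478,.045))
e=lambda x,y,z:ray(S,295+(x-420)/4,255+y/4,z)[:2]
h=e(607,160,.219);t=e(490,87,.219);print('hub',h,t,np.linalg.norm(t-h),np.degrees(np.arctan2(*(t-h)[::-1])))
pc=np.mean([e(*p,.188) for p in[(581,50),(741,177),(625,327),(460,192)]],0);print('plate',pc)
f=lambda x,y,z:ray(D,240+(x-420)*70/360,105+(y-360)*45/231,z)[:2]
print('hub side',f(595,438,.219),f(690,482,.219))
print('sm,lg',s(253,28,.035),s(364,88,.06),'collar',s(50,88,.026))
for n,p in dict(h1=(256,169),h2=(284,204),piv=(176,238),tip=(125,265)).items():print(n,s(*p,.01))
E
```

```text
bush [ 0.4901 -0.2637] [ 0.4948 -0.2612]
vee corner in [ 0.6016 -0.2882] [ 0.603  -0.2971]
vee ends A [ 0.5592 -0.2496] [ 0.5617 -0.2582]
vee ends B [ 0.5657 -0.3307] [ 0.5658 -0.3405]
hub [0.53695517 0.25206356] [0.56042982 0.19653076] 0.06029055732104006 -67.08539403784461
plate [0.53506903 0.25274621]
hub side [0.53243383 0.24051037] [0.55989574 0.18498942]
sm,lg [ 0.4143 -0.3559] [ 0.3721 -0.2032] collar [ 0.6292 -0.4019]
h1 [ 0.4967 -0.2082]
h2 [ 0.4948 -0.1563]
piv [ 0.602  -0.1773]
tip [ 0.6565 -0.1758]
```

```bash
cat >> h.py <<'E'
def plan(wps,step=45.):
    """waypoints (x,y,z,yaw of tool y in deg) -> rows in tool axes (tool pointing down)"""
    s=r.get_state();p=np.array(s['tcp_pos']);R=s['eef_rot'];yaw=np.degrees(np.arctan2(R[1,1],R[0,1]));rows=[]
    for w in wps:
        q=np.array(w[:3]);dy=w[3]-yaw;n=int(max(1,np.ceil(np.linalg.norm(q-p)*1000/step),np.ceil(abs(dy)/8)))
        for i in range(n):
            a=np.radians(yaw);Y=np.array([np.cos(a),np.sin(a),0]);Z=np.array([0,0,-1.]);X=np.cross(Y,Z);d=(q-p)/n*1000
            rows.append([round(float(d@v),1) for v in(X,Y,Z)]+[0,0,round(-dy/n,1)]);yaw+=dy/n
        p=q
    for i,x in enumerate(rows):print(i,x)
def st():
    s=r.get_state();R=s['eef_rot'];print('t',round(s['time_s'],2),'tcp',np.round(s['tcp_pos'],4),'yaw',round(float(np.degrees(np.arctan2(R[1,1],R[0,1]))),2),'tilt',np.round(R[:2,2],4),'F',np.round(s['ft_force'],2),'T',np.round(s['ft_torque'],2),'w',round(s['width'],3));return s
E
python3 -c "
from h import *
plan([(.45,.42,.465,-26.4),(.48,.1,.465,-26.4),(.45,-.245,.40,-10)])"
```

```text
0 [-16.5, 36.2, -10.2, 0, 0, np.float64(0.0)]
1 [-16.5, 36.2, -10.2, 0, 0, np.float64(0.0)]
2 [-16.5, 36.2, -10.2, 0, 0, np.float64(0.0)]
3 [-16.4, 36.2, -10.2, 0, 0, np.float64(0.0)]
4 [-16.4, 36.2, -10.2, 0, 0, np.float64(0.0)]
5 [-16.4, 36.2, -10.2, 0, 0, np.float64(0.0)]
6 [-34.2, 21.1, 0.0, 0, 0, np.float64(0.0)]
7 [-34.2, 21.1, 0.0, 0, 0, np.float64(0.0)]
8 [-34.2, 21.1, 0.0, 0, 0, np.float64(0.0)]
9 [-34.2, 21.1, 0.0, 0, 0, np.float64(0.0)]
10 [-34.2, 21.1, 0.0, 0, 0, np.float64(0.0)]
11 [-34.2, 21.1, 0.0, 0, 0, np.float64(0.0)]
12 [-34.2, 21.1, 0.0, 0, 0, np.float64(0.0)]
13 [-34.2, 21.1, 0.0, 0, 0, np.float64(0.0)]
14 [-40.3, 15.8, 8.1, 0, 0, np.float64(-2.0)]
15 [-40.8, 14.4, 8.1, 0, 0, np.float64(-2.0)]
16 [-41.3, 12.9, 8.1, 0, 0, np.float64(-2.0)]
17 [-41.8, 11.4, 8.1, 0, 0, np.float64(-2.0)]
18 [-42.1, 9.9, 8.1, 0, 0, np.float64(-2.0)]
19 [-42.5, 8.4, 8.1, 0, 0, np.float64(-2.0)]
20 [-42.7, 6.9, 8.1, 0, 0, np.float64(-2.0)]
21 [-43.0, 5.3, 8.1, 0, 0, np.float64(-2.0)]
```

Call:
step_arm([
  [-16.5,36,-10,0,0,0,0],
  [-16.5,36,-10,0,0,0,0],
  [-16.5,36,-10,0,0,0,0],
  [-16.5,36,-10,0,0,0,0],
  [-16.5,36,-10,0,0,0,0],
  [-16.5,36,-10,0,0,0,0],
  [-34,21,0,0,0,0,0],
  [-34,21,0,0,0,0,0],
])

```text
time_s: 1.1
tcp_pos: [0.4602, 0.3359, 0.4616]
eef_rot: [[0.438, 0.899, -0.006], [0.899, -0.438, -0.007], [-0.009, -0.002, -1.0]]
ft_force: [0.8, -0.9, 0.3]
width: 0.998
```

Call:
step_arm([
  [-34,21,0,0,0,0,0],
  [-34,21,0,0,0,0,0],
  [-34,21,0,0,0,0,0],
  [-34,21,0,0,0,0,0],
  [-34,21,0,0,0,0,0],
  [-34,21,0,0,0,0,0],
  [-40,16,8,0,0,-2,0],
  [-41,14,8,0,0,-2,0],
])

```text
time_s: 2.1
tcp_pos: [0.4762, -0.0, 0.4464]
eef_rot: [[0.373, 0.928, -0.007], [0.928, -0.373, -0.008], [-0.01, -0.004, -1.0]]
ft_force: [-0.4, 0.6, 0.3]
width: 0.997
```

Call:
step_arm([
  [-41,13,8,0,0,-2,0],
  [-42,11,8,0,0,-2,0],
  [-42,10,8,0,0,-2,0],
  [-42,8,8,0,0,-2,0],
  [-43,7,8,0,0,-2,0],
  [-43,5,8,0,0,-2,0],
  [0,0,0,0,0,0,0],
  [0,0,0,0,0,0,0],
])

```text
time_s: 3.1
tcp_pos: [0.4513, -0.2696, 0.3973]
eef_rot: [[0.169, 0.986, -0.011], [0.986, -0.169, -0.008], [-0.009, -0.01, -1.0]]
ft_force: [0.2, 1.0, -0.4]
width: 1.002
```

```bash
python3 - <<'E'
from h import *
import cv2,pickle
s=st();im=r.read_camera('wrist')[:,:,::-1];cv2.imwrite('pics/w1.png',im);pickle.dump(s,open('w1.pkl','wb'))
W=cam('wrist',s);print(proj(W,(.4925,-.2625,.05)),proj(W,(.602,-.292,.045)))
E
```

```text
t 3.1 tcp [ 0.4513 -0.2696  0.3973] yaw -9.73 tilt [-0.0112 -0.0077] F [ 0.2   1.   -0.39] T [ 0.   -0.01 -0.  ] w 1.002
[291.64742764 227.0422766 ] [280.6436942 317.8105013]
```

View pics/w1.png

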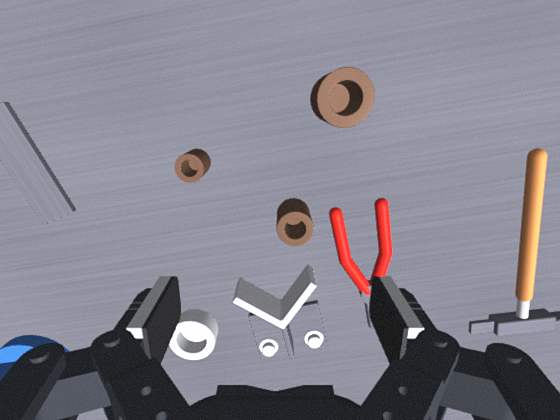

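The bush's top ring is at (295,229), the vee's inner corner near (283,318), and the pliers' left handle ends at (336,212). I'll zoom in on the vee.

```bash
python3 - <<'E'
import cv2
im=cv2.imread('pics/w1.png')[195:335,225:345]
im=cv2.resize(im,None,fx=4,fy=4,interpolation=cv2.INTER_CUBIC)
for k in range(0,480,80):cv2.putText(im,str(225+k//4),(k,10),0,.35,(0,255,255),1);cv2.line(im,(k,0),(k,4),(0,255,255),1)
cv2.imwrite('pics/w1c.png',im)
E
```

```text
(no output)
```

View pics/w1c.png

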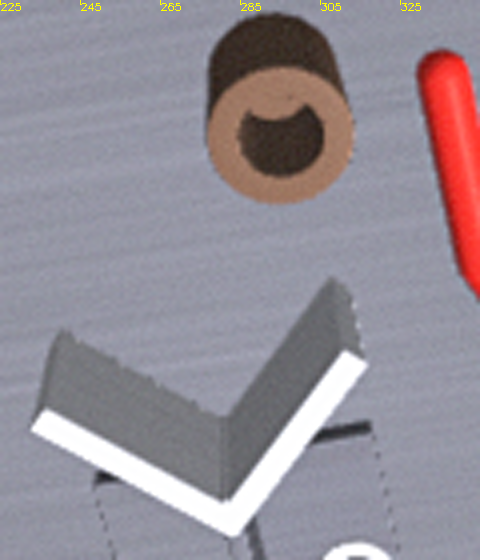

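```bash
python3 - <<'E'
from h import *
import pickle
s=pickle.load(open('w1.pkl','rb'));W=cam('wrist',s)
f=lambda x,y,z:ray(W,225+x/4,195+y/4,z)[:2]
b=f(280,135,.05);c=f(228,498,.045);a=f(345,350,.045);d=f(45,410,.045);cb=f(225,415,0)
u=lambda v:v/np.linalg.norm(v)
bis=u(u(a-c)+u(d-c));print('bush',b,'c',c,'cbot',cb,'len',np.linalg.norm(a-c),np.linalg.norm(d-c),'open dir',np.degrees(np.arctan2(*bis[::-1])))
ang=[np.degrees(np.arctan2(*v[::-1])) for v in(a-c,d-c)];print(ang)
h=c+.027*bis;print('home',h,'disp',h-b,np.degrees(np.arctan2(*(h-b)[::-1])))
print('plier',f(440,60,.01),f(480,290,.01))
E
```

```text
bush [ 0.49491359 -0.25941076] c [ 0.60449815 -0.29084329] cbot [ 0.60642963 -0.29161328] len 0.057685322145959034 0.058778022119614644 open dir -176.03529173447532
[np.float64(136.87782185940642), np.float64(-128.94840532835704)]
home [ 0.57756276 -0.29271012] disp [ 0.08264917 -0.03329936] -21.944511749275023
plier [ 0.49584239 -0.21202235] [ 0.56983113 -0.20845235]
```

Call:
step_arm([
  [9,-6,0,-0.5,0.5,0,0.72],
  [9,-6,25,0,0,0,0.72],
  [0,0,35,0,0,0,0.72],
  [0,0,35,0,0,0,0.72],
  [0,0,35,0,0,0,0.72],
  [0,0,35,0,0,0,0.72],
  [0,0,20,0,0,0,0.72],
  [0,0,0,0,0,0,0.72],
])

```text
time_s: 4.15
tcp_pos: [0.4444, -0.2367, 0.2106]
eef_rot: [[0.155, 0.988, 0.008], [0.988, -0.155, 0.004], [0.005, 0.007, -1.0]]
ft_force: [0.3, 0.2, 0.8]
width: 0.282
```

```bash
python3 - <<'E'
from h import *
import cv2
s=st();print(r.finger_overhang)
a=r.read_camera('side')[240:420,250:490,::-1];b=r.read_camera('wrist')[:,:,::-1]
cv2.imwrite('pics/p2.png',np.hstack([cv2.resize(a,(400,300)),cv2.resize(b,(400,300))]))
E
```

```text
t 4.15 tcp [ 0.4444 -0.2367  0.2106] yaw -8.93 tilt [0.008  0.0036] F [0.29 0.21 0.75] T [-0.01  0.04  0.03] w 0.282
0.1734
```

View pics/p2.png

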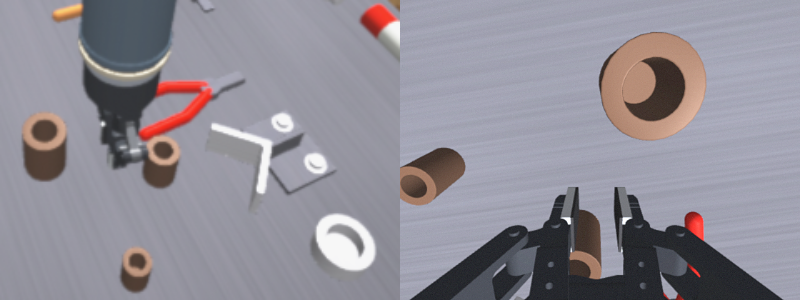

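Call:
step_arm([
  [-8,0,0,0.4,-0.4,0,0.72],
  [-7,0,8,0,0,0,0.72],
  [0,0,7,0,0,0,0.72],
  [0,8,0,0,0,0,0.72],
  [0,8,0,0,0,0,0.72],
  [0,4,0,0,0,0,0.72],
  [0,0,0,0,0,0,0.72],
  [0,0,0,0,0,0,0.72],
])

```text
time_s: 5.25
tcp_pos: [0.4648, -0.2567, 0.1987]
eef_rot: [[0.155, 0.988, 0.006], [0.988, -0.155, -0.006], [-0.005, 0.007, -1.0]]
ft_force: [-0.5, -0.4, -0.2]
width: 0.286
```

```bash
python3 - <<'E'
from h import *
s=st();R=s['eef_rot'];p=s['tcp_pos']
for n,t in dict(bush=(.4949,-.2594,0),home=(.5776,-.2927,0)).items():print(n,np.round(R.T@(np.array(t)-p)*1000,1))
E
```

```text
t 5.25 tcp [ 0.4648 -0.2567  0.1987] yaw -8.92 tilt [ 0.0063 -0.0058] F [-0.46 -0.44 -0.21] T [0.04 0.01 0.05] w 0.286
bush [  3.   28.8 198.9]
home [-17.1 115.6 199.6]
```

Call:
step_arm([
  [3,0,2,0,0,0,0.72],
  [0,5,0,0,0,0,0.72],
  [-1,7,0,0,0,0,0.72],
  [-2,8,0,0,0,0,0.72],
  [-2,8,0,0,0,0,0.72],
  [-2,8,0,0,0,0,0.72],
  [-2,8,0,0,0,0,0.72],
  [-1,4,0,0,0,0,0.72],
])

```text
time_s: 6.25
tcp_pos: [0.5126, -0.2715, 0.1966]
eef_rot: [[0.155, 0.988, 0.002], [0.988, -0.155, -0.004], [-0.003, 0.003, -1.0]]
ft_force: [-3.2, 2.0, 2.4]
width: 0.281
```

```bash
python3 - <<'E'
from h import *
import cv2
s=st();R=s['eef_rot'];p=s['tcp_pos']
print(np.round(R.T@(np.array((.5776,-.2927,0))-p)*1000,1))
im=r.read_camera('side')[:,:,::-1];cv2.imwrite('pics/s3.png',im)
a=im[280:385,310:470]
w=r.read_camera('wrist')[:,:,::-1][220:,160:420]
cv2.imwrite('pics/p3.png',np.hstack([cv2.resize(a,(480,315)),cv2.resize(w,(315,242)) if 0 else cv2.copyMakeBorder(cv2.resize(w,(315,242)),0,73,0,0,cv2.BORDER_CONSTANT)]))
E
```

```text
t 6.25 tcp [ 0.5126 -0.2715  0.1966] yaw -8.93 tilt [ 0.002  -0.0037] F [-3.18  1.99  2.38] T [0.36 0.69 0.06] w 0.281
[-10.2  67.  196.8]
```

View pics/p3.png

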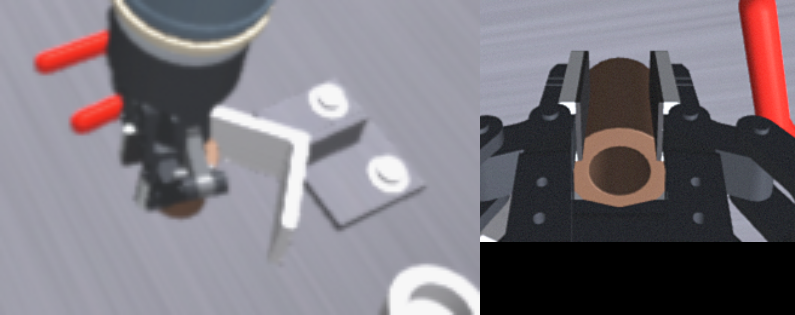

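Call:
step_arm([
  [-2,7,0,0,0,0,0.72],
  [-2,8,0,0,0,0,0.72],
  [-2,8,0,0,0,0,0.72],
  [-2,6,0,0,0,0,0.72],
  [-1,4,0,0,0,0,0.72],
  [-1,3,0,0,0,0,0.72],
  [0,2,0,0,0,0,0.72],
  [0,2,0,0,0,0,0.72],
])

```text
time_s: 7.35
tcp_pos: [0.5525, -0.2888, 0.1966]
eef_rot: [[0.156, 0.988, 0.001], [0.988, -0.156, -0.004], [-0.003, 0.002, -1.0]]
ft_force: [-3.4, 1.5, 1.1]
width: 0.279
```

```bash
python3 - <<'E'
from h import *
s=st();R=s['eef_rot'];p=s['tcp_pos']
print(np.round(R.T@(np.array((.5776,-.2927,0))-p)*1000,1), R.T@s['ft_force'])
E
```

```text
t 7.35 tcp [ 0.5525 -0.2888  0.1966] yaw -8.96 tilt [ 0.0014 -0.0037] F [-3.37  1.48  1.08] T [0.17 0.67 0.04] w 0.279
[  0.7  25.1 196.6] [ 0.93280203 -3.55814873 -1.09072186]
```

Call:
step_arm([
  [0.3,1.5,0,0,0,0,0.72],
  [0.3,1.5,0,0,0,0,0.72],
  [0.3,1.5,0,0,0,0,0.72],
  [0,0,0,0,0,0,0.72],
  [0,0,0,0,0,0,0.72],
  [0,0,0,0,0,0,0.72],
  [0,0,0,0,0,0,0.72],
  [0,0,0,0,0,0,0.72],
])

```text
time_s: 8.35
tcp_pos: [0.5551, -0.2892, 0.1965]
eef_rot: [[0.157, 0.988, -0.003], [0.988, -0.157, -0.003], [-0.004, -0.003, -1.0]]
ft_force: [-3.3, 0.9, 1.8]
width: 0.279
```

```bash
python3 - <<'E'
from h import *
s=st();R=s['eef_rot'];p=s['tcp_pos']
print(np.round(R.T@(np.array((.5776,-.2927,0))-p)*1000,1), R.T@s['ft_force'])
E
```

```text
t 8.35 tcp [ 0.5551 -0.2892  0.1965] yaw -9.05 tilt [-0.0034 -0.0034] F [-3.31  0.91  1.76] T [ 0.16  0.74 -0.07] w 0.279
[  0.8  23.3 196.4] [ 0.3755395  -3.4128569  -1.75197411]
```

Call:
step_arm([
  [0.3,2,0,0,0,0,0.72],
  [0.3,2,0,0,0,0,0.72],
  [0.3,2,0,0,0,0,0.72],
  [0.3,2,0,0,0,0,0.72],
  [0,2,0,0,0,0,0.72],
  [0,2,0,0,0,0,0.72],
  [0,0,0,0,0,0,0.72],
  [0,0,0,0,0,0,0.72],
])

```text
time_s: 9.35
tcp_pos: [0.5586, -0.2901, 0.1965]
eef_rot: [[0.161, 0.987, -0.024], [0.987, -0.161, 0.003], [-0.001, -0.024, -1.0]]
ft_force: [-3.2, 1.1, 1.5]
width: 0.28
```

```bash
python3 - <<'E'
from h import *
import cv2
s=st();R=s['eef_rot'];p=s['tcp_pos']
print(np.round(R.T@(np.array((.5776,-.2927,0))-p)*1000,1), R.T@s['ft_force'])
im=r.read_camera('scene')[:,:,::-1];cv2.imwrite('pics/s4.png',im)
a=im[130:220,150:270];b=r.read_camera('side')[:,:,::-1][280:370,330:450]
cv2.imwrite('pics/p4.png',np.hstack([cv2.resize(x,(396,297),interpolation=2) for x in(a,b)]))
E
```

```text
t 9.35 tcp [ 0.5586 -0.2901  0.1965] yaw -9.28 tilt [-0.0241  0.0027] F [-3.24  1.12  1.51] T [0.11 0.65 0.02] w 0.28
[  0.8  23.9 196. ] [ 0.58079384 -3.4187406  -1.42559596]
```

View pics/p4.png

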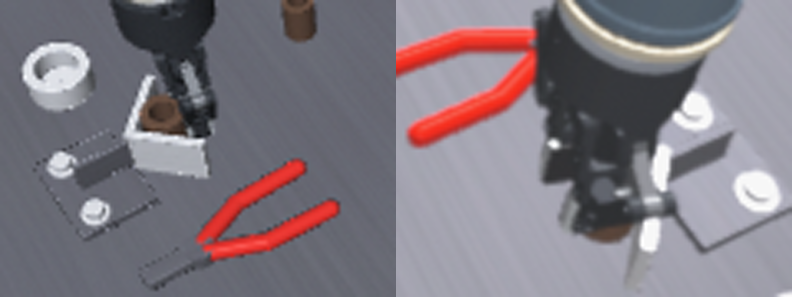

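Call:
step_arm([
  [0,-8,0,0,0,0,0.72],
  [0,-20,0,-1.4,0,0,0.72],
  [0,-22,0,0,0,0,0.72],
  [0,0,-40,0,0,0,0.5],
  [0,0,-50,0,0,0,0],
  [0,0,-50,0,0,0,0],
  [0,0,-40,0,0,0,0],
  [0,0,0,0,0,0,0],
])

```text
time_s: 10.45
tcp_pos: [0.5081, -0.2813, 0.3831]
eef_rot: [[0.16, 0.987, 0.012], [0.987, -0.16, -0.006], [-0.004, 0.013, -1.0]]
ft_force: [-0.2, -0.5, -0.4]
width: 0.998
```

```bash
python3 - <<'E'
from h import *
import cv2,pickle
s=st();im=r.read_camera('wrist')[:,:,::-1];cv2.imwrite('pics/w5.png',im);pickle.dump(s,open('w5.pkl','wb'))
u,v=proj(cam('wrist',s),(.585,-.2915,.045)).astype(int);u0,v0=u-75,v-75;print(u0,v0)
c=cv2.resize(im[v0:v0+140,u0:u0+150],None,fx=4,fy=4,interpolation=2);cv2.imwrite('pics/w5c.png',c)
E
```

```text
t 10.45 tcp [ 0.5081 -0.2813  0.3831] yaw -9.2 tilt [ 0.0124 -0.0057] F [-0.23 -0.47 -0.45] T [ 0.04 -0.01  0.03] w 0.998
203 182
```

View pics/w5c.png

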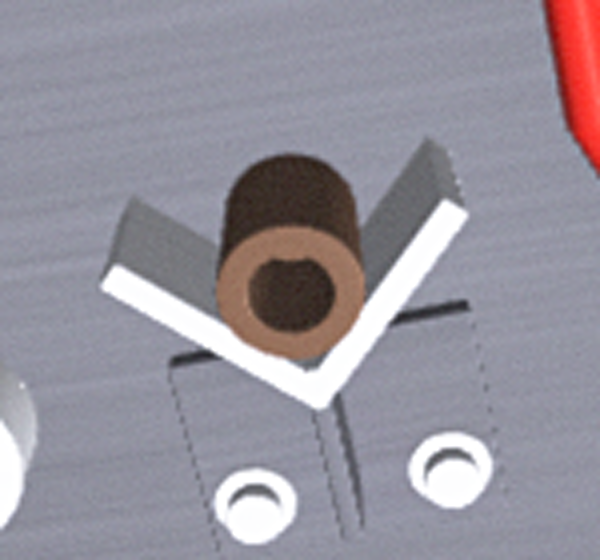

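```bash
python3 - <<'E'
from h import *
import pickle
s=pickle.load(open('w5.pkl','rb'));W=cam('wrist',s)
f=lambda x,y,z:ray(W,203+x/4,182+y/4,z)[:2]
b=f(290,292,.05);c=f(316,370,.045);L=f(113,265,.045);Rr=f(444,200,.045)
u=lambda v:v/np.linalg.norm(v)
for e in(L,Rr):
    d=u(e-c);w=b-c;print('face',np.degrees(np.arctan2(*d[::-1])),'dist mm',1000*abs(d[0]*w[1]-d[1]*w[0]),np.linalg.norm(e-c))
print(b,c,np.linalg.norm(b-c),'rad',np.linalg.norm(f(217,292,.05)-f(365,292,.05))/2)
E
```

```text
face -129.55554458228983 dist mm 18.439119961703412 0.060113918838726486
face 137.66772685434705 dist mm 19.567651520184988 0.0578672260825598
[ 0.57947267 -0.293402  ] [ 0.60559569 -0.29072949] 0.02625936305652921 rad 0.018657437766549507
```

Call:
step_arm([
  [-7,6,0,0.7,0.2,0,1],
  [-7,7,20,0,0,0,1],
  [0,0,30,0,0,-6.5,1],
  [0,0,35,0,0,-6.5,1],
  [0,0,35,0,0,0,1],
  [0,0,35,0,0,0,1],
  [0,0,15,0,0,0,1],
  [0,0,0,0,0,0,1],
])

```text
time_s: 11.5
tcp_pos: [0.5165, -0.2989, 0.192]
eef_rot: [[-0.072, 0.997, -0.015], [0.997, 0.073, 0.008], [0.009, -0.015, -1.0]]
ft_force: [-0.1, -0.9, 0.1]
width: 0.0
```

```bash
python3 - <<'E'
from h import *
s=st();R=s['eef_rot'];p=s['tcp_pos']
print(np.round(R.T@(np.array((.579,-.2930,0))-p)*1000,1))
E
```

```text
t 11.5 tcp [ 0.5165 -0.2989  0.192 ] yaw 4.16 tilt [-0.0154  0.0079] F [-0.11 -0.95  0.09] T [ 0.03  0.04 -0.04] w 0.0
[ -0.4  65.6 191.1]
```

Call:
step_arm([
  [0,6,0,-0.8,-0.5,0,1],
  [0,10,0,0,0,0,1],
  [0,9,0,0,0,0,1],
  [0,5,0,0,0,0,1],
  [0,3,0,0,0,0,1],
  [0,3,0,0,0,0,1],
  [0,3,0,0,0,0,1],
  [0,3,0,0,0,0,1],
])

```text
time_s: 12.5
tcp_pos: [0.5529, -0.298, 0.1952]
eef_rot: [[-0.068, 0.998, -0.017], [0.998, 0.068, 0.0], [0.001, -0.017, -1.0]]
ft_force: [-9.4, 0.1, 5.6]
width: -0.0
```

```bash
python3 - <<'E'
from h import *
s=st();R=s['eef_rot'];p=s['tcp_pos']
print(np.round(R.T@(np.array((.579,-.2930,0))-p)*1000,1),R.T@s['ft_force'])
E
```

```text
t 12.5 tcp [ 0.5529 -0.298   0.1952] yaw 3.9 tilt [-0.0175  0.0003] F [-9.37  0.12  5.62] T [0.15 1.97 0.07] w -0.0
[  3.   29.7 194.7] [ 0.76731588 -9.43479917 -5.45977597]
```

Call:
step_arm([
  [0,3,0,0,0,0,1],
  [0,0,0,0,0,0,1],
  [0,-15,0,0,0,0,1],
  [0,-25,0,-1,0,0,1],
  [0,-10,-30,0,0,0,1],
  [0,0,-50,0,0,0,1],
  [0,0,-50,0,0,0,1],
  [0,0,-50,0,0,0,1],
])

```text
time_s: 13.5
tcp_pos: [0.4988, -0.3018, 0.3782]
eef_rot: [[-0.066, 0.998, -0.011], [0.998, 0.066, 0.005], [0.005, -0.011, -1.0]]
ft_force: [0.2, -0.4, 0.3]
width: 0.001
```

```bash
python3 - <<'E'
from h import *
import cv2,pickle
s=st();im=r.read_camera('wrist')[:,:,::-1];cv2.imwrite('pics/w6.png',im);pickle.dump(s,open('w6.pkl','wb'))
u,v=proj(cam('wrist',s),(.585,-.2915,.045)).astype(int);u0,v0=u-75,v-75;print(u0,v0)
c=cv2.resize(im[v0:v0+140,u0:u0+150],None,fx=4,fy=4,interpolation=2);cv2.imwrite('pics/w6c.png',c)
E
```

```text
t 13.5 tcp [ 0.4988 -0.3018  0.3782] yaw 3.78 tilt [-0.0109  0.0048] F [ 0.18 -0.43  0.32] T [ 0.03 -0.05  0.02] w 0.001
202 200
```

View pics/w6c.png

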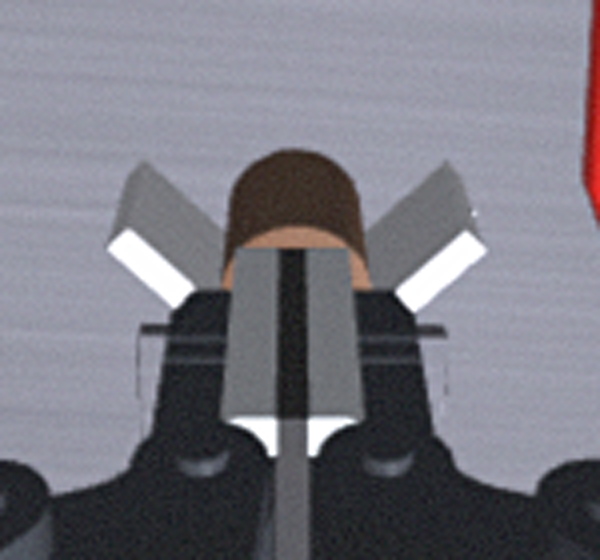

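The bush sits symmetric between the vee's face ends (108 and 487; its edges are at 224 and 370), upright and home. The switch is next.

```bash
python3 -c "
from h import *
print(np.round(r.get_state()['joint_positions'],1))
plan([(.51,-.2,.46,3.8),(.50,.2,.49,-12)],50)"
```

```text
[ 20.8  26.5   8.8  98.3  -4.7  55.7 125.1]
0 [34.0, 5.6, -25.0, 0, 0, np.float64(-0.0)]
1 [34.0, 5.7, -25.0, 0, 0, np.float64(-0.0)]
2 [34.0, 5.7, -25.0, 0, 0, np.float64(-0.0)]
3 [44.4, 1.8, -3.3, 0, 0, np.float64(1.8)]
4 [44.5, 0.5, -3.3, 0, 0, np.float64(1.8)]
5 [44.4, -0.9, -3.3, 0, 0, np.float64(1.8)]
6 [44.4, -2.2, -3.3, 0, 0, np.float64(1.8)]
7 [44.3, -3.6, -3.3, 0, 0, np.float64(1.8)]
8 [44.2, -5.0, -3.3, 0, 0, np.float64(1.8)]
9 [44.0, -6.3, -3.3, 0, 0, np.float64(1.8)]
10 [43.8, -7.7, -3.3, 0, 0, np.float64(1.8)]
11 [43.5, -9.0, -3.3, 0, 0, np.float64(1.8)]
```

```bash
sed -i 's#abs(dy)/8#abs(dy)/10#; s#round(-dy/n,1)#round(float(-dy/n),1)#' h.py; python3 -c "
from h import *
plan([(.515,-.2,.46,-26),(.58,.24,.49,-192)],50)"
```

```text
0 [33.9, 7.3, -25.0, 0, 0, 9.9]
1 [34.6, 1.4, -25.0, 0, 0, 9.9]
2 [34.3, -4.6, -25.0, 0, 0, 9.9]
3 [24.9, -7.9, -1.8, 0, 0, 9.8]
4 [23.2, -12.0, -1.8, 0, 0, 9.8]
5 [20.9, -15.8, -1.8, 0, 0, 9.8]
6 [17.9, -19.1, -1.8, 0, 0, 9.8]
7 [14.4, -21.9, -1.8, 0, 0, 9.8]
8 [10.5, -24.0, -1.8, 0, 0, 9.8]
9 [6.2, -25.4, -1.8, 0, 0, 9.8]
10 [1.8, -26.1, -1.8, 0, 0, 9.8]
11 [-2.6, -26.0, -1.8, 0, 0, 9.8]
12 [-7.0, -25.2, -1.8, 0, 0, 9.8]
13 [-11.2, -23.7, -1.8, 0, 0, 9.8]
14 [-15.0, -21.4, -1.8, 0, 0, 9.8]
15 [-18.4, -18.6, -1.8, 0, 0, 9.8]
16 [-21.3, -15.2, -1.8, 0, 0, 9.8]
17 [-23.6, -11.3, -1.8, 0, 0, 9.8]
18 [-25.2, -7.2, -1.8, 0, 0, 9.8]
19 [-26.0, -2.8, -1.8, 0, 0, 9.8]
```

Call:
step_arm([
  [34,7,-25,0,0,10,0],
  [35,1,-25,0,0,10,0],
  [34,-5,-25,0,0,10,0],
  [25,-8,-2,0,0,10,0],
  [23,-12,-2,0,0,10,0],
  [21,-16,-2,0,0,10,0],
  [18,-19,-2,0,0,10,0],
  [14,-22,-2,0,0,10,0],
])

```text
time_s: 14.55
tcp_pos: [0.5339, -0.069, 0.4741]
eef_rot: [[0.982, 0.187, 0.006], [0.187, -0.982, -0.0], [0.006, 0.001, -1.0]]
ft_force: [0.2, -0.3, 0.7]
width: 0.997
```

```bash
python3 -c "
from h import *
st();print(np.round(r.get_state()['joint_positions'],1))
plan([(.58,.24,.49,-192)],50)"
```

```text
t 14.55 tcp [ 0.5339 -0.069   0.4741] yaw -79.21 tilt [ 0.0064 -0.0002] F [ 0.19 -0.34  0.65] T [-0.03 -0.03 -0.  ] w 0.997
[-17.1  19.5  27.5  97.6  -9.8  65.   24. ]
0 [8.6, -24.6, -1.3, 0, 0, 9.4]
1 [4.5, -25.6, -1.3, 0, 0, 9.4]
2 [0.2, -26.0, -1.3, 0, 0, 9.4]
3 [-4.0, -25.7, -1.3, 0, 0, 9.4]
4 [-8.2, -24.7, -1.3, 0, 0, 9.4]
5 [-12.1, -23.0, -1.3, 0, 0, 9.4]
6 [-15.7, -20.8, -1.3, 0, 0, 9.4]
7 [-18.9, -17.9, -1.3, 0, 0, 9.4]
8 [-21.6, -14.6, -1.3, 0, 0, 9.4]
9 [-23.7, -10.9, -1.3, 0, 0, 9.4]
10 [-25.1, -6.9, -1.3, 0, 0, 9.4]
11 [-25.9, -2.7, -1.3, 0, 0, 9.4]
```

Call:
step_arm([
  [9,-25,-2,0,0,9.5,0],
  [4,-26,-2,0,0,9.5,0],
  [0,-26,-2,0,0,9.5,0],
  [-4,-26,-2,0,0,9.5,0],
  [-8,-25,-2,0,0,9.5,0],
  [-12,-23,-2,0,0,9.5,0],
  [-16,-21,-2,0,0,9.5,0],
  [-19,-18,-2,0,0,9.5,0],
])

```text
time_s: 15.55
tcp_pos: [0.5669, 0.1407, 0.4893]
eef_rot: [[0.375, -0.927, 0.009], [-0.927, -0.375, 0.003], [0.001, -0.009, -1.0]]
ft_force: [0.6, 0.0, 0.2]
width: 0.997
```

```bash
python3 -c "
from h import *
s=st();print(np.round(s['joint_positions'],1))
plan([(.57,.24,.47,-192+(0 if s['eef_rot'][1,1]<0 else 360))],50)"
```

```text
t 15.55 tcp [0.5669 0.1407 0.4893] yaw -157.97 tilt [0.0088 0.0029] F [0.57 0.01 0.19] T [ 0.01 -0.01 -0.04] w 0.997
[-46.8  26.8  45.5  90.1 -20.   71.  -66. ]
0 [-22.7, -10.0, 4.8, 0, 0, 8.5]
1 [-24.0, -6.6, 4.8, 0, 0, 8.5]
2 [-24.7, -2.9, 4.8, 0, 0, 8.5]
3 [-24.8, 0.7, 4.8, 0, 0, 8.5]
```

Call:
step_arm([
  [-22,-10,5,-0.5,0,8.5,0],
  [-24,-7,5,0,0,8.5,0],
  [-25,-3,5,0,0,8.5,0],
  [-20,0,5,0,0,8.5,0],
  [0,0,0,0,0,0,0],
  [0,0,0,0,0,0,0],
  [0,0,0,0,0,0,0],
  [0,0,0,0,0,0,0],
])

```text
time_s: 16.55
tcp_pos: [0.5707, 0.2336, 0.468]
eef_rot: [[-0.224, -0.975, 0.002], [-0.975, 0.224, 0.002], [-0.002, -0.001, -1.0]]
ft_force: [-0.8, 0.7, 0.6]
width: 1.0
```

```bash
cat >> h.py <<'E'
import cv2
def lever(axis=None,save=None):
    """lever yaw from the dark blob over the white plate in the wrist view: rectified top view at z=.219"""
    s=st();W=cam('wrist',s);im=r.read_camera('wrist')[:,:,::-1]
    if save:cv2.imwrite(save,im)
    return s,W,im
E
python3 - <<'E'
from h import *
s,W,im=lever(save='pics/w7.png');print(np.round(s['joint_positions'],1),proj(W,(.536,.252,.219)),proj(W,(.56,.197,.219)))
import pickle;pickle.dump(s,open('w7.pkl','wb'))
E
```

```text
t 16.55 tcp [0.5707 0.2336 0.468 ] yaw 167.08 tilt [0.0018 0.002 ] F [-0.83  0.66  0.6 ] T [-0.01  0.01 -0.01] w 1.0
[ -56.9   34.    54.2   87.3  -28.4   73.2 -102. ] [261.64677212 270.07744971] [329.54523203 225.07990965]
```

View pics/w7.png

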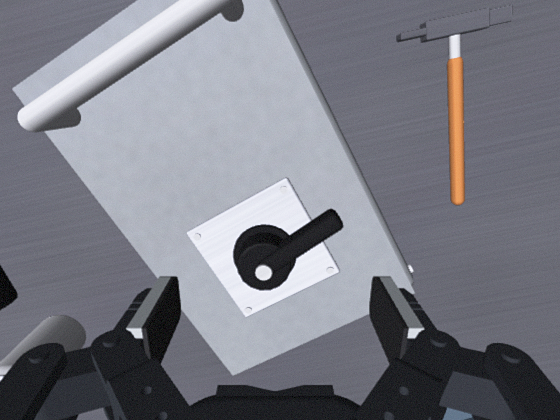

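The hub's cap is at (264,271), the lever end at (338,217), and the plate's corners at (287,179), (337,270), (247,316) and (189,233).

```bash
python3 - <<'E'
from h import *
import pickle
s=pickle.load(open('w7.pkl','rb'));W=cam('wrist',s)
g=lambda u,v,z:ray(W,u,v,z)[:2]
P=np.array([g(*p,.188) for p in[(287,179),(337,270),(247,316),(189,233)]]);print('plate',P.mean(0),[round(np.linalg.norm(P[i]-P[i-1]),4) for i in range(4)])
c=g(264,271,.220);print('cap',c)
im=cv2.imread('pics/w7.png');m=(im.max(2)<70).astype(np.uint8);n,l,stt,ce=cv2.connectedComponentsWithStats(m)
k=l[255,300];ys,xs=np.where(l==k);print(stt[k])
Q=np.array([g(x,y,.219) for x,y in zip(xs,ys)]);d=Q-P.mean(0);rr=np.linalg.norm(d,axis=1);far=Q[rr>.045].mean(0)
for a in(P.mean(0),c):print('yaw',np.degrees(np.arctan2(*(far-a)[::-1])),'maxr',np.linalg.norm(Q-a,axis=1).max())
E
```

```text
plate [0.53512918 0.25062221] [np.float64(0.0908), np.float64(0.0895), np.float64(0.0898), np.float64(0.0915)]
cap [0.53540224 0.25032276]
[     0      0    560    420 196998]
yaw -25.48301893027471 maxr 0.27520915196817375
yaw -25.345233388197887 maxr 0.2751402779022911
```

Call:
step_arm([
  [-4,19,0,0,0,0,0],
  [-4,19,0,0,0,0,0],
  [0,0,20,0,0,0,0],
  [0,0,20,0,0,0,0],
  [0,0,0,0,0,0,0],
  [0,0,0,0,0,0,0],
  [0,0,0,0,0,0,0],
  [0,0,0,0,0,0,0],
])

```text
time_s: 17.6
tcp_pos: [0.5357, 0.2474, 0.4307]
eef_rot: [[-0.224, -0.975, 0.007], [-0.975, 0.224, 0.005], [-0.006, -0.005, -1.0]]
ft_force: [0.4, -0.4, -0.2]
width: 0.999
```

```bash
cat >> h.py <<'E'
AX=np.array([.5352,.2505,.368])
def chk(z=.368):
    s=st();R=s['eef_rot'];p=s['tcp_pos'];A=AX.copy();A[2]=z
    f=np.degrees(np.arctan2(R[1,0],R[0,0]));dz=-R[:2,2];w=R.T@np.array([dz[1],-dz[0],0])
    print('to axis (tool mm)',np.round(R.T@(A-p)*1000,1),'tilt fix deg',np.round(np.degrees(w[:2]),2),'finger+X yaw',round(float(f),1),'Ftool',np.round(R.T@s['ft_force'],1),'Tz world',round(float(s['ft_torque'][2]),3),'q',np.round(s['joint_positions'],0))
E
python3 -c "
from h import *
chk()
s=r.get_state();import pickle;W=cam('wrist',pickle.load(open('w7.pkl','rb')))
t=ray(W,337,217,.219)[:2]-AX[:2];print(np.linalg.norm(t),np.degrees(np.arctan2(t[1],t[0])))"
```

```text
t 17.6 tcp [0.5357 0.2474 0.4307] yaw 167.05 tilt [0.0065 0.0049] F [ 0.35 -0.41 -0.24] T [-0.02  0.03  0.01] w 0.999
to axis (tool mm) [-2.5  1.5 62.8] tilt fix deg [-0.3   0.36] finger+X yaw -103.0 Ftool [ 0.3 -0.4  0.2] Tz world 0.009 q [ -61.   33.   54.   95.  -29.   67. -103.]
0.066557823197952 -63.58283705111196
```

Call:
step_arm([
  [-2.5,1.5,10,-0.3,0.4,0,0],
  [0,0,20,0,0,0,0],
  [0,0,20,0,0,0,0],
  [0,0,10,0,0,0,0],
  [0,0,0,0,0,0,0],
  [0,0,0,0,0,0,0],
  [0,0,0,0,0,0,0],
  [0,0,0,0,0,0,0],
])

```text
time_s: 18.6
tcp_pos: [0.5351, 0.2513, 0.3692]
eef_rot: [[-0.223, -0.975, 0.001], [-0.975, 0.223, -0.001], [0.0, -0.001, -1.0]]
ft_force: [-0.4, -0.1, -1.0]
width: 0.999
```

```bash
python3 -c "
from h import *
chk()"
```

```text
t 18.6 tcp [0.5351 0.2513 0.3692] yaw 167.11 tilt [ 0.0005 -0.0005] F [-0.43 -0.07 -1.04] T [ 0.03  0.03 -0.01] w 0.999
to axis (tool mm) [ 0.7 -0.3  1.2] tilt fix deg [-0.04 -0.02] finger+X yaw -102.9 Ftool [0.2 0.4 1. ] Tz world -0.013 q [ -60.   37.   51.   99.  -33.   60. -100.]
```

Call:
step_arm([
  [0,0,1,0,0,-6,0],
  [0,0,0,0,0,-6,0],
  [0,0,0,0,0,-6,0],
  [0,0,0,0,0,-6,0],
  [0,0,0,0,0,-6,0],
  [0,0,0,0,0,-6,0],
  [0,0,0,0,0,0,0],
  [0,0,0,0,0,0,0],
])

```text
time_s: 19.6
tcp_pos: [0.5337, 0.2499, 0.3698]
eef_rot: [[0.406, -0.914, -0.002], [-0.914, -0.406, -0.0], [-0.001, 0.002, -1.0]]
ft_force: [-0.1, -0.6, -0.8]
width: 0.999
```

```bash
python3 -c "
from h import *
chk()"
```

```text
t 19.6 tcp [0.5337 0.2499 0.3698] yaw -156.03 tilt [-0.0025 -0.0003] F [-0.08 -0.59 -0.79] T [-0.01 -0.01 -0.03] w 0.999
to axis (tool mm) [ 0.1 -1.6  1.8] tilt fix deg [0.14 0.04] finger+X yaw -66.0 Ftool [0.5 0.3 0.8] Tz world -0.028 q [-55.  33.  41.  99. -25.  57. -71.]
```

Call:
step_arm([
  [0,-1.5,1,0,0,-4,0],
  [0,0,0,0,0,-4,0],
  [0,0,0,0,0,-4,0],
  [0,0,0,0,0,0,0],
  [0,0,0,0,0,0,0],
  [0,0,0,0,0,0,0],
  [0,0,0,0,0,0,0],
  [0,0,0,0,0,0,0],
])

```text
time_s: 20.6
tcp_pos: [0.5339, 0.2488, 0.3684]
eef_rot: [[0.58, -0.814, -0.007], [-0.814, -0.58, -0.004], [-0.001, 0.008, -1.0]]
ft_force: [-1.7, -1.3, 1.9]
width: 1.002
```

```bash
python3 -c "
from h import *
chk()"
```

```text
t 20.6 tcp [0.5339 0.2488 0.3684] yaw -144.52 tilt [-0.0069 -0.0041] F [-1.68 -1.35  1.85] T [-0.46  0.46 -0.12] w 1.002
to axis (tool mm) [-0.6 -2.   0.4] tilt fix deg [0.46 0.04] finger+X yaw -54.5 Ftool [ 0.1  2.2 -1.8] Tz world -0.123 q [-53.  32.  37.  99. -23.  57. -61.]
```

Call:
step_arm([
  [-0.6,-2,0,0.4,0,-5,0],
  [0,0,0,0,0,-5,0],
  [0,0,0,0,0,-5,0],
  [0,0,0,0,0,-5,0],
  [0,0,0,0,0,-5,0],
  [0,0,0,0,0,-5,0],
  [0,0,0,0,0,0,0],
  [0,0,0,0,0,0,0],
])

```text
time_s: 21.6
tcp_pos: [0.5364, 0.2508, 0.3681]
eef_rot: [[0.915, -0.404, 0.002], [-0.404, -0.915, 0.0], [0.002, -0.001, -1.0]]
ft_force: [-1.1, -3.1, 0.6]
width: 1.001
```

```bash
python3 -c "
from h import *
chk()"
```

```text
t 21.6 tcp [0.5364 0.2508 0.3681] yaw -113.81 tilt [0.0018 0.0002] F [-1.12 -3.06  0.6 ] T [-0.6   0.3  -0.15] w 1.001
to axis (tool mm) [-1.   0.7  0.1] tilt fix deg [-0.05 -0.09] finger+X yaw -23.8 Ftool [ 0.2  3.3 -0.6] Tz world -0.149 q [-47.  30.  28.  99. -17.  55. -37.]
```

Call:
step_arm([
  [-1,0.5,0,0,0,-5,0],
  [0,0,0,0,0,-5,0],
  [0,0,0,0,0,-5,0],
  [0,0,0,0,0,-5,0],
  [0,0,0,0,0,-5,0],
  [0,0,0,0,0,-5,0],
  [0,0,0,0,0,0,0],
  [0,0,0,0,0,0,0],
])

```text
time_s: 22.6
tcp_pos: [0.5375, 0.2517, 0.3683]
eef_rot: [[0.994, 0.11, 0.008], [0.11, -0.994, 0.001], [0.009, 0.0, -1.0]]
ft_force: [-0.0, -2.4, 0.1]
width: 0.997
```

```bash
python3 -c "
from h import *
chk()"
```

```text
t 22.6 tcp [0.5375 0.2517 0.3683] yaw -83.71 tilt [0.0085 0.0009] F [-0.02 -2.37  0.06] T [-0.7   0.05 -0.08] w 0.997
to axis (tool mm) [-2.4  1.   0.3] tilt fix deg [ 0.   -0.49] finger+X yaw 6.3 Ftool [-0.3  2.4 -0.1] Tz world -0.084 q [-42.  29.  20.  99. -12.  54. -12.]
```

Call:
step_arm([
  [-2,1,0,0,-0.5,-5,0],
  [0,0,0,0,0,-5,0],
  [0,0,0,0,0,-5,0],
  [0,0,0,0,0,-5,0],
  [0,0,0,0,0,-5,0],
  [0,0,0,0,0,-5,0],
  [0,0,0,0,0,0,0],
  [0,0,0,0,0,0,0],
])

```text
time_s: 23.6
tcp_pos: [0.5382, 0.2537, 0.3693]
eef_rot: [[0.806, 0.592, 0.008], [0.592, -0.806, 0.004], [0.009, 0.002, -1.0]]
ft_force: [1.2, -3.3, -1.3]
width: 1.001
```

```bash
python3 -c "
from h import *
chk()"
```

```text
t 23.6 tcp [0.5382 0.2537 0.3693] yaw -53.68 tilt [0.0084 0.0043] F [ 1.21 -3.3  -1.29] T [-0.78 -0.2  -0.16] w 1.001
to axis (tool mm) [-4.3  0.8  1.3] tilt fix deg [ 0.09 -0.53] finger+X yaw 36.3 Ftool [-1.   3.4  1.3] Tz world -0.156 q [-37.  28.  11.  98.  -7.  54.  13.]
```

Call:
step_arm([
  [-4,1,1,0,-0.5,-5,0],
  [0,0,0,0,0,-5,0],
  [0,0,0,0,0,-5,0],
  [0,0,0,0,0,-5,0],
  [0,0,0,0,0,-5,0],
  [0,0,0,0,0,-5,0],
  [0,0,0,0,0,0,0],
  [0,0,0,0,0,0,0],
])

```text
time_s: 24.6
tcp_pos: [0.5368, 0.2559, 0.3699]
eef_rot: [[0.4, 0.917, 0.009], [0.917, -0.4, 0.007], [0.01, 0.005, -1.0]]
ft_force: [2.2, -1.5, -1.2]
width: 1.0
```

```bash
python3 -c "
from h import *
chk()"
```

```text
t 24.6 tcp [0.5368 0.2559 0.3699] yaw -23.56 tilt [0.0088 0.0072] F [ 2.22 -1.51 -1.2 ] T [-0.44 -0.59 -0.11] w 1.0
to axis (tool mm) [-5.6  0.7  1.8] tilt fix deg [ 0.3  -0.58] finger+X yaw 66.4 Ftool [-0.5  2.6  1.2] Tz world -0.111 q [-32.  28.   3.  98.  -2.  53.  38.]
```

Call:
step_arm([
  [-5.5,1,1.5,0.3,-0.6,-5,0],
  [-1,0,0,0,0,-5,0],
  [-1,0,0,0,0,-5,0],
  [-1,0,0,0,0,-5,0],
  [-1,0,0,0,0,-5,0],
  [-1,0,0,0,0,-5,0],
  [0,0,0,0,0,0,0],
  [0,0,0,0,0,0,0],
])

```text
time_s: 25.6
tcp_pos: [0.5368, 0.2528, 0.3704]
eef_rot: [[-0.117, 0.993, 0.011], [0.993, 0.116, 0.013], [0.011, 0.012, -1.0]]
ft_force: [2.0, -0.9, -0.5]
width: 0.999
```

```bash
python3 -c "
from h import *
chk()"
```

```text
t 25.6 tcp [0.5368 0.2528 0.3704] yaw 6.69 tilt [0.0108 0.0127] F [ 1.99 -0.86 -0.49] T [-0.11 -0.54 -0.13] w 0.999
to axis (tool mm) [-2.2 -1.9  2.3] tilt fix deg [ 0.7  -0.65] finger+X yaw 96.7 Ftool [-1.1  1.9  0.5] Tz world -0.128 q [-26.  28.  -6.  98.   3.  53.  64.]
```

Call:
step_arm([
  [-2.5,-2,2,0.7,-0.7,-5,0],
  [-1,0,0,0,0,-5,0],
  [-1,0,0,0,0,-5,0],
  [-1,0,0,0,0,-5,0],
  [-1,0,0,0,0,-5,0],
  [-1,0,0,0,0,-5,0],
  [0,0,0,0,0,0,0],
  [0,0,0,0,0,0,0],
])

```text
time_s: 26.6
tcp_pos: [0.5511, 0.2615, 0.3746]
eef_rot: [[-0.602, 0.797, 0.047], [0.799, 0.601, 0.039], [0.003, 0.061, -0.998]]
ft_force: [4.5, -1.1, -0.9]
width: 1.001
```

```bash
python3 -c "
from h import *
chk()"
```

```text
t 26.6 tcp [0.5511 0.2615 0.3746] yaw 36.99 tilt [0.0472 0.0389] F [ 4.51 -1.12 -0.92] T [-0.18 -0.82 -0.14] w 1.001
to axis (tool mm) [  0.8 -19.7   5.4] tilt fix deg [ 3.5  -0.15] finger+X yaw 127.0 Ftool [-3.6  2.9  1.1] Tz world -0.141 q [-21.  28. -14.  96.   8.  53.  90.]
```

```bash
cat >> h.py <<'E'
def levang(side=-1,fx=1):
    s=r.get_state()
    for x in(42.5,57):
        c=s['tcp_pos']+s['eef_rot']@np.array([fx*x,side*11,163])/1000-[*AX[:2],.21];q=np.hypot(c[0],c[1])
        print('r',round(q*1000,1),'z',round(c[2]*1000),'lever if touching',round(float(np.degrees(np.arctan2(c[1],c[0])-side*fx*np.arcsin(.007/q))),1))
E
python3 -c "
from h import *
levang()"
```

```text
r 45.9 z 1 lever if touching 112.3
r 59.5 z 1 lever if touching 115.9
```

Call:
step_arm([
  [0,-6,2,1.2,0,10,0],
  [0,-7,2,1.2,0,10,0],
  [0,-6,1,1,0,10,0],
  [0,0,0,0,0,5,0],
  [0,0,0,0,0,0,0],
  [0,0,0,0,0,0,0],
  [0,0,0,0,0,0,0],
  [0,0,0,0,0,0,0],
])

```text
time_s: 27.6
tcp_pos: [0.5338, 0.2545, 0.371]
eef_rot: [[-0.015, 1.0, -0.006], [1.0, 0.016, 0.02], [0.02, -0.005, -1.0]]
ft_force: [0.8, -1.0, -1.2]
width: 0.995
```

```bash
python3 -c "
from h import *
chk();levang()"
```

```text
t 27.6 tcp [0.5338 0.2545 0.371 ] yaw 0.89 tilt [-0.0058  0.0198] F [ 0.79 -0.96 -1.16] T [-0.05 -0.25 -0.07] w 0.995
to axis (tool mm) [-4.1  1.4  2.9] tilt fix deg [-0.31 -1.14] finger+X yaw 90.9 Ftool [-1.   0.8  1.1] Tz world -0.068 q [-27.  28.  -4.  98.   1.  54.  60.]
r 51.5 z -1 lever if touching 113.6
r 65.6 z -1 lever if touching 108.7
```

Call:
step_arm([
  [-4,0,2,-0.3,-1.1,0,0],
  [0,0,0,0,0,-4,0],
  [0,-2,0,0,0,-4,0],
  [0,-3,0,0,0,-4,0],
  [0,-3,0,0.3,0,-4,0],
  [0,-3,0,0.5,0,-2,0],
  [0,-3,0,0.5,0,0,0],
  [0,-3,0,0.5,0,0,0],
])

```text
time_s: 28.6
tcp_pos: [0.5409, 0.2524, 0.3724]
eef_rot: [[-0.323, 0.946, 0.035], [0.947, 0.322, 0.018], [0.005, 0.039, -0.999]]
ft_force: [16.0, 8.1, -11.5]
width: 0.997
```

```bash
python3 -c "
from h import *
chk();levang()"
```

```text
t 28.6 tcp [0.5409 0.2524 0.3724] yaw 18.81 tilt [0.0353 0.0178] F [ 16.05   8.14 -11.47] T [ 1.18 -3.44 -0.85] w 0.997
to axis (tool mm) [ 0.1 -6.2  4.2] tilt fix deg [ 2.24 -0.31] finger+X yaw 108.8 Ftool [ 2.5 17.4 12.2] Tz world -0.85 q [-24.  27.  -9.  98.   5.  53.  74.]
r 43.3 z -1 lever if touching 116.3
r 57.8 z -1 lever if touching 114.4
```

Call:
step_arm([
  [0,2,0,0,0,8,0],
  [0,0,0,1.5,0,8,0],
  [0,0,-20,0,0,0,0],
  [0,0,-25,0,0,0,0],
  [0,0,0,0,0,-10,0],
  [0,0,0,0,0,-10,0],
  [0,0,0,0,0,-10,0],
  [0,0,0,0,0,-10,0],
])

```text
time_s: 29.6
tcp_pos: [0.5415, 0.25, 0.4161]
eef_rot: [[-0.689, 0.725, 0.004], [0.725, 0.689, 0.003], [-0.001, 0.005, -1.0]]
ft_force: [0.9, -0.2, 0.1]
width: 1.002
```

```bash
python3 -c "
from h import *
chk(.41)"
```

```text
t 29.6 tcp [0.5415 0.25   0.4161] yaw 43.54 tilt [0.0044 0.0032] F [ 0.92 -0.25  0.12] T [-0.01 -0.01  0.01] w 1.002
to axis (tool mm) [ 4.7 -4.3  6.1] tilt fix deg [0.31 0.04] finger+X yaw 133.5 Ftool [-0.8  0.5 -0.1] Tz world 0.013 q [-20.  26. -15.  94.   7.  61.  97.]
```

Call:
step_arm([
  [4.5,-4,0,0.3,0,-9,0],
  [0,0,0,0,0,-9,0],
  [0,0,10,0,0,0,0],
  [0,0,18,0,0,0,0],
  [0,0,15,0,0,0,0],
  [0,0,4,0,0,0,0],
  [0,0,0,0,0,0,0],
  [0,0,0,0,0,0,0],
])

```text
time_s: 30.6
tcp_pos: [0.5346, 0.2484, 0.3646]
eef_rot: [[-0.879, 0.477, -0.002], [0.477, 0.879, -0.007], [-0.001, -0.007, -1.0]]
ft_force: [1.0, 0.2, 0.6]
width: 0.999
```

```bash
python3 -c "
from h import *
chk();levang(1)"
```

```text
t 30.6 tcp [0.5346 0.2484 0.3646] yaw 61.54 tilt [-0.0024 -0.0072] F [0.97 0.22 0.55] T [-0.02  0.01  0.01] w 0.999
to axis (tool mm) [ 0.5  2.1 -3.4] tilt fix deg [-0.43  0.08] finger+X yaw 151.5 Ftool [-0.8  0.6 -0.6] Tz world 0.014 q [-17.  29. -19.  98.  11.  55. 111.]
r 42.5 z -9 lever if touching 131.7
r 56.8 z -9 lever if touching 136.7
```

Call:
step_arm([
  [0,2,-3,-0.4,0,6,0],
  [0,0,0,0,0,6,0],
  [0,0,0,0,0,6,0],
  [0,0,0,0,0,5,0],
  [0,0,0,0,0,5,0],
  [0,0,0,0,0,5,0],
  [0,0,0,0,0,5,0],
  [0,0,0,0,0,0,0],
])

```text
time_s: 31.6
tcp_pos: [0.5335, 0.2498, 0.3704]
eef_rot: [[-0.38, 0.925, -0.001], [0.925, 0.38, -0.002], [-0.002, -0.002, -1.0]]
ft_force: [0.8, -0.2, -0.3]
width: 1.004
```

```bash
python3 -c "
from h import *
chk();levang(1)"
```

```text
t 31.6 tcp [0.5335 0.2498 0.3704] yaw 22.33 tilt [-0.0009 -0.0025] F [ 0.79 -0.21 -0.27] T [ 0.05  0.   -0.01] w 1.004
to axis (tool mm) [-0.   1.8  2.4] tilt fix deg [-0.1   0.11] finger+X yaw 112.3 Ftool [-0.5  0.7  0.3] Tz world -0.013 q [-24.  28.  -8.  98.   5.  55.  78.]
r 43.1 z -3 lever if touching 91.1
r 57.4 z -3 lever if touching 96.4
```

Call:
step_arm([
  [0,2,2,0,0,5,0],
  [0,0,0,0,0,5,0],
  [0,0,0,0,0,5,0],
  [0,0,0,0,0,5,0],
  [0,0,0,0,0,5,0],
  [0,0,0,0,0,5,0],
  [0,0,0,0,0,0,0],
  [0,0,0,0,0,0,0],
])

```text
time_s: 32.6
tcp_pos: [0.5327, 0.2518, 0.3699]
eef_rot: [[0.128, 0.992, -0.005], [0.992, -0.128, -0.002], [-0.002, -0.005, -1.0]]
ft_force: [-0.1, 0.3, -0.3]
width: 0.998
```

```bash
python3 -c "
from h import *
chk();levang(1)"
```

```text
t 32.6 tcp [0.5327 0.2518 0.3699] yaw -7.34 tilt [-0.0052 -0.0016] F [-0.06  0.29 -0.33] T [-0.08 -0.05  0.01] w 0.998
to axis (tool mm) [-1.   2.6  1.9] tilt fix deg [-0.29  0.13] finger+X yaw 82.7 Ftool [ 0.3 -0.1  0.3] Tz world 0.013 q [-30.  28.  -0.  98.   0.  54.  53.]
r 43.8 z -3 lever if touching 63.5
r 58.1 z -3 lever if touching 68.2
```

Call:
step_arm([
  [-1,2.5,2,-0.3,0,5,0],
  [0,0,0,0,0,5,0],
  [0,0,0,0,0,5,0],
  [0,0,0,0,0,5,0],
  [0,0,0,0,0,5,0],
  [0,0,0,0,0,5,0],
  [0,0,0,0,0,0,0],
  [0,0,0,0,0,0,0],
])

```text
time_s: 33.6
tcp_pos: [0.5328, 0.2531, 0.3683]
eef_rot: [[0.601, 0.799, -0.005], [0.8, -0.601, 0.001], [-0.002, -0.005, -1.0]]
ft_force: [0.4, 0.4, 0.4]
width: 1.0
```

```bash
python3 -c "
from h import *
chk();levang(1)"
```

```text
t 33.6 tcp [0.5328 0.2531 0.3683] yaw -36.92 tilt [-0.0049  0.0012] F [0.43 0.44 0.38] T [-0.01  0.04 -0.02] w 1.0
to axis (tool mm) [-0.6  3.5  0.3] tilt fix deg [-0.26  0.11] finger+X yaw 53.1 Ftool [ 0.6  0.1 -0.4] Tz world -0.017 q [-35.  28.   8.  99.  -5.  54.  28.]
r 43.3 z -5 lever if touching 34.8
r 57.7 z -5 lever if touching 39.4
```

Call:
step_arm([
  [-0.5,3,0,-0.3,0,5,0],
  [0,0,0,0,0,5,0],
  [0,0,0,0,0,5,0],
  [0,0,0,0,0,5,0],
  [0,0,0,0,0,5,0],
  [0,0,0,0,0,5,0],
  [0,0,0,0,0,1,0],
  [0,0,0,0,0,0,0],
])

```text
time_s: 34.6
tcp_pos: [0.5336, 0.2551, 0.3684]
eef_rot: [[0.924, 0.383, -0.003], [0.383, -0.924, 0.005], [-0.001, -0.005, -1.0]]
ft_force: [-0.2, 0.5, -0.7]
width: 1.003
```

```bash
python3 -c "
from h import *
chk();levang(1)"
```

```text
t 34.6 tcp [0.5336 0.2551 0.3684] yaw -67.5 tilt [-0.0028  0.0045] F [-0.18  0.47 -0.69] T [ 0.06 -0.02  0.06] w 1.003
to axis (tool mm) [-0.3  4.9  0.4] tilt fix deg [-0.3   0.05] finger+X yaw 22.5 Ftool [ 0.  -0.5  0.7] Tz world 0.057 q [-40.  29.  16.  99. -10.  54.   2.]
r 42.9 z -5 lever if touching 6.1
r 57.4 z -5 lever if touching 10.2
```

Call:
step_arm([
  [0,4,0,0,0,3,0],
  [0,0,0,0,0,2,0],
  [0,0,0,0,0,0,0],
  [0,0,0,0,0,-6,0],
  [0,0,0,0,0,-6,0],
  [0,0,-20,0,0,0,0],
  [0,0,-40,0,0,0,0],
  [0,0,-40,0,0,0,0],
])

```text
time_s: 35.6
tcp_pos: [0.535, 0.2503, 0.4677]
eef_rot: [[0.868, 0.497, -0.009], [0.497, -0.868, 0.001], [-0.007, -0.005, -1.0]]
ft_force: [-0.2, -0.3, 0.7]
width: 0.998
```

```bash
python3 -c "
from h import *
chk(.47)"
```

```text
t 35.6 tcp [0.535  0.2503 0.4677] yaw -60.22 tilt [-0.0089  0.0005] F [-0.18 -0.27  0.7 ] T [ 0.   -0.   -0.03] w 0.998
to axis (tool mm) [ 0.2 -0.1 -2.3] tilt fix deg [-0.28  0.43] finger+X yaw 29.8 Ftool [-0.3  0.1 -0.7] Tz world -0.026 q [-40.  24.  16.  90.  -7.  68.   7.]
```

```bash
python3 - <<'E'
from h import *
import pickle
s,W,im=lever(save='pics/w8.png');pickle.dump(s,open('w8.pkl','wb'))
sc=r.read_camera('scene')[:,:,::-1]; sd=r.read_camera('side')[:,:,::-1]
cv2.imwrite('pics/s8.png',sc);cv2.imwrite('pics/d8.png',sd)
u,v=proj(W,(*AX[:2],.219)).astype(int);x,y=max(u-100,0),max(v-100,0);print(u,v,x,y,proj(W,(*AX[:2],.219)))
for a in(114,84,24,-6,-36):print(a,proj(W,(AX[0]+.06*np.cos(np.radians(a)),AX[1]+.06*np.sin(np.radians(a)),.219)))
a=cv2.resize(im[y:y+200,x:x+200],(400,400),interpolation=2);b=cv2.resize(sc[120:220,150:290],(392,280),interpolation=2);c=cv2.resize(sd[280:380,320:460],(392,280),interpolation=2)
cv2.imwrite('pics/p8.png',np.hstack([cv2.copyMakeBorder(a,0,160,0,0,0),np.vstack([b,c])]))
E
```

```text
t 35.6 tcp [0.535  0.2503 0.4677] yaw -60.22 tilt [-0.0089  0.0005] F [-0.18 -0.27  0.7 ] T [ 0.   -0.   -0.03] w 0.998
277 223 177 123 [277.95525821 223.62834303]
114 [287.59318926 137.06085106]
84 [331.77785215 154.22242845]
24 [362.46887417 231.84048427]
-6 [344.12132692 268.46294938]
-36 [310.4168611  291.59555395]
```

View pics/p8.png

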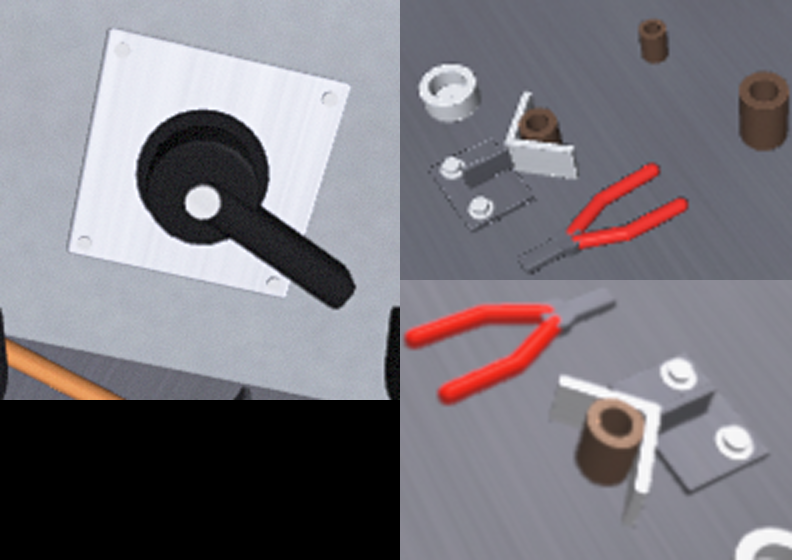

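The lever's 60 mm point lies at about (343,264) in the wrist image. That matches the -6° prediction of (344,268), which is four clicks from the stop felt at about 114°. The bush is upright in the vee, and the robot is clear of everything.

```bash
python3 -c "
from rig import r
print(r.sign_off(),r.get_state()['time_s'])"
```

```text
the job is handed in; nothing more can be done
the job is handed in; nothing more can be done
```

The bush is home in the vee and the range switch is set four clicks up from its low stop. I handed the job in at about 36 s of the 72 s allowed.

- **Bush:** I slid the middle-sized bush into the vee with the part-open fingers. I then seated it with the shut fingers pushing along the vee axis, stalling at about 9 N. Before that last push, the camera put its centre 18.4 and 19.6 mm from the two faces, against an ideal of 19 mm, which is within measuring error. After it, the view showed the bush upright and centred between the faces; I did not remeasure the distances. The other bushes, the collar and the pliers appear where they were.
- **Switch:** I turned the lever anticlockwise through six notches until it went hard. A firmer second push (about 17 N, 0.85 N m) moved it no further, with the stop at about 114°. I then pushed it clockwise past four notches and withdrew. The last wrist picture shows the lever at about -6°, which is 120° or four clicks from the stop.
- **Discrepancies:** The first side and scene camera positions differed by 5 to 12 mm, so I used the closer wrist-camera values. At the first stop contact the tool tilted about 3.5° and shifted 20 mm, so I recentred it before the second push. No check failed.

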